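# Slide the tin home in the measuring gauge

### The job

Push the flat blue-lidded tin along the bench into the corner of the measuring gauge, to be measured: one long side flush against the aluminium fence and one end against the red stop. Slide it with the fingers, never lift it off the bench, leave it lying still there and do not disturb the other things on the bench.

Things in the scene. Friction and masses are not known exactly. Their poses are not given: they have to be found in the camera images.
- tin: the flat tin to be measured: low oblong tin with rounded corners and a blue lid, 60 mm (its x) x 100 mm (its y) at the rim, 24 mm tall, the sides leaning in a little below the rim, 0.12 to 0.24 kg, loose. Origin: centre of its underside; x across, y along its length, z up. It starts in front of the fence, turned up to 0.5 rad from it
- fence: fixed straight fence of the measuring gauge: aluminium bar 390 mm long (its y), 20 mm thick, 30 mm tall, with a yellow scale on top. Origin: on the bench, at the middle of its front face, the face that looks along its own -x toward the robot; the bar lies at +x
- red_stop: fixed red block against the front face of the fence at one end, either left or right: 60 mm (its x, out from the fence) x 24 mm (its y, along the fence) x 30 mm tall, with a clamp over the fence that rises to 47 mm. Origin: centre of the block's underside, 30 mm in front of the fence's front face and 182 mm along the fence from its middle; axes parallel to the fence's
- grey_stop: the same block in grey, at the other end of the fence; 340 mm clear between the two blocks
- mug: orange mug, 78 mm wide, 101 mm tall, handle to one side; bystander, loose; origin: under its middle on the bench
- jar: clear jar with red lid, 64 mm wide, 105 mm tall; bystander, loose; origin: under its middle on the bench
- black_tape: roll of black tape lying flat, 57 mm wide, 19 mm tall; bystander, loose; origin: under its middle on the bench
- drink_can: tan drink can, 66 mm wide, 115 mm tall; bystander, loose; origin: under its middle on the bench
- scoop: steel coffee scoop, 144 mm long, 30 mm tall; bystander, loose; origin: under its middle on the bench
- b_tape_2: roll of cream tape lying flat, 104 mm wide, 25 mm tall; bystander, loose; origin: under its middle on the bench
There are look-alikes about, which are no part of the job. What is shaped like the tin but green is not meant.

How it is judged:
By the outcome, as a careful person would: the job done as asked, in the order asked, and still so for the second after the job is handed in, with the robot touching nothing.
It also fails if it takes over 72 s, if anything falls off the work surface, if the arm or the gripper's body presses on something with over 40 N, if the wrist force passes 120 N, or if a joint passes its speed limit or range.

### The arm

A 6-joint arm with a two-finger parallel gripper is mounted at the origin on a cart in front of the work surface, level with it; the furniture and walls round the work are solid. World frame = base frame: x ahead of the robot, y to its left, z up, the work surface at z = 0. Lengths are in m, angles in rad, forces in N, time in s.
With the tool pointing down it reaches from about 0.35 to 0.975 m from the base axis. Payload 4.9 kg.
Tool frame: the origin (TCP) lies midway between the tips of the shut fingers; the grasp point (between the pads) lies 19 mm behind it; z points along the fingers, y is the line along which they close (so a half turn about z gives the same grasp; the last joint's range is limited). The gripper opens to 85 mm and grips with 20 to 120 N. Pads are 22 mm wide; open, the fingers measure 114 mm over their backs; the gripper's body (76 mm by 85 mm) begins 54 mm behind the grasp point. The pads swing forward as they close: fully open they stand 13 mm farther back than shut.
Start: joints at [-0.119, 0.053, 1.613, -0, 1.476, -0.119], TCP at [0.625, 0, 0.209] pointing down, gripper open.
Joint ranges: [-3.01, 3.01], [-1.01, 2.22], [0.06, 2.58], [-1.02, 4.17], [0.09, 2.62], [-3.14, 3.14]. Speed limits (rad/s): [2.57, 2.57, 3.14, 3.14, 3.14, 3.14].

### API

Orientations are given as a rotation vector (axis times angle).
In Python, from station import ctrl gives the robot as it stands. The module is installed in compiled form; this text tells all that it offers.
- The arm moves only by the shell command python3 -m handwheel 'ROWS' [OPENING] [FORCE]. ROWS is JSON, a list of rows, each a list of 2 entries, a list of its own where there are three numbers: the shift along the tool's x, y, z in cm, then the turn, a rotation vector about the tool's x, y, z in rad. In form: [[[tx, ty, tz], [ax, ay, az]], ...]. A call has 1 to 5 rows; each row is the pose to reach, as a shift and turn from the pose commanded when the call began, along the tool's axes at that moment; what a row does not reach only later rows make up. A row lasts 1/8 s, in which the tool goes at most 62.5 mm and 10.7 degrees, less where a joint would pass 70% of its speed; a pose out of reach is approached as far as the arm can. A call with a gripper value outside its range is refused whole. OPENING is the gripper's target within -1 to 1 (shut at 1, half-way at 0, fully open at -1), set as the call begins (- or left out, the last holds). The fingers move at their own pace and stop on an object; FORCE is the grip in N (left out, the last holds). Time passes only in rows, so rows that repeat a pose let the fingers close. It gives the time, the measured TCP pose, the force, the opening and the grip force at its end, in the units of the state.
- ctrl.get_obs(): the state, without advancing time (a new reading comes with each control period).
- ctrl.get_image(name): name is "scene" or "side" or "wrist"; returns the picture (384x512x3 uint8, blue, green, red); there is no depth.
- ctrl.calibration(name): a dict with "fx", "fy", "cx", "cy" (pixels), "R" (3x3) and "t" (3): a world point X has camera coordinates R X + t. Camera axes: x right, y down, z forward; pixel columns grow to the right and rows downward; lengths in m; the calibration is good to about 2 mm. A picture is of the moment at which its call begins: read the wrist's pose just before it. calibration takes no time and is no camera call; for the wrist camera it gives the pose at the moment of the call.
- ctrl.finish_job(): hands the job in; it is judged then, once.
Trained networks look in the newest picture that a camera, given by its name, has taken for a name from the list of things; names that differ only in an ending like _2 or _b are one class to them, and where a whole thing is asked for, a point or a joint stands for the part that bears it (a point fixed in the world has none). Each returns a list of dicts, best first, with "score" (0 to 1); they miss things now and then, are a little off and sometimes report something else, mostly with a low value. They report only what shows in the picture. A call takes as long as a camera call. They do not tell look-alikes from the thing itself.
- ctrl.look_for(camera, query): "position" ([column, row] in pixels, amid what is visible of it).
- ctrl.landmark_of(camera, query): "position" ([column, row] in pixels: a listed point, or the origin of a listed thing).
The state is a dict: "t": time; "q": joint angles; "dq": joint speeds; "effort": joint torques, N m; "tool_pos": TCP position; "tool_rot": TCP orientation; "contact_force": force on the tool from outside, world axes, zero at the start; "wrist_torque": the same for the moment, N m; "opening": finger opening in m; "grip_force": force on a finger pad.
Only numpy, scipy, OpenCV 4.12 (cv2) and the standard library are available. Lean on these libraries where they do the work, as an engineer would, in place of code of your own. Each camera call takes 0.05 s, during which the arm holds its last target. There are 200 camera calls.

## Working session

There is one attempt and no reset: what is moved stays moved. The work goes in short steps, Python scripts to look and compute and a shell command to move; the robot and the scene stay as the last step left them, time stands still between calls to the robot, and variables do not carry over. Pictures are saved under pics/ and viewed, at most 12 in all, crops included, and the job is handed in when it is done.

```bash
mkdir -p pics; cat > h.py <<'E'
from station import ctrl
import numpy as np, cv2
def ray(cam,uv,z):
    c=ctrl.calibration(cam);R=np.array(c["R"]);t=np.array(c["t"])
    d=R.T@np.array([(uv[0]-c["cx"])/c["fx"],(uv[1]-c["cy"])/c["fy"],1]);o=-R.T@t
    return o+d*(z-o[2])/d[2]
E
python3 - <<'E'
from h import *
a=ctrl.get_image("scene");b=ctrl.get_image("side")
cv2.imwrite("pics/a.png",a);cv2.imwrite("pics/b.png",b)
print(ctrl.get_obs())
for n in ["tin","fence","red_stop","grey_stop","mug","jar","black_tape","drink_can","scoop","b_tape_2"]:
  for cam in["scene","side"]:
    for r in ctrl.landmark_of(cam,n)[:3]:
        print(n,cam,r["score"],np.round(r["position"]),np.round(ray(cam,r["position"],0),3))
E
```

```text
{'t': 0.1, 'q': array([-1.18981186e-01,  5.33160182e-02,  1.61417931e+00,  4.88960730e-06,
        1.47600324e+00, -1.18961089e-01]), 'dq': array([-0.00108999, -0.00171819, -0.0036246 , -0.00186313,  0.00054202,
       -0.00057929]), 'effort': array([ 6.14647306e-04, -3.94903493e+01, -3.71363103e+01, -4.52310599e-05,
        3.99340541e-03, -4.17574097e-05]), 'tool_pos': array([6.24384107e-01, 8.72808947e-05, 2.08056878e-01]), 'tool_rot': array([-2.22040246e+00, -2.22035680e+00,  1.84382490e-03]), 'contact_force': array([ 0.75010082, -0.16182363, -0.10327082]), 'wrist_torque': array([0.00233315, 0.02701005, 0.07534468]), 'grip_force': 0.0, 'opening': 0.08512746791561593}
tin scene 0.92 [238. 199.] [0.521 0.041 0.   ]
tin scene 0.67 [192. 182.] [ 0.423  0.17  -0.   ]
tin side 0.89 [266. 208.] [0.519 0.039 0.   ]
tin side 0.56 [271. 231.] [0.446 0.176 0.   ]
tin side 0.26 [251. 258.] [0.441 0.336 0.   ]
fence scene 0.94 [280. 183.] [0.667 0.057 0.   ]
fence scene 0.16 [240. 151.] [0.619 0.257 0.   ]
fence side 0.81 [225. 200.] [0.677 0.044 0.   ]
red_stop scene 0.61 [245. 154.] [ 0.626
[... 403 characters left out ...]
-0.312  0.   ]
jar side 0.58 [299. 179.] [ 0.498 -0.236  0.   ]
black_tape scene 0.74 [232. 259.] [ 0.417 -0.165  0.   ]
black_tape side 0.58 [314. 193.] [ 0.408 -0.138  0.   ]
drink_can scene 0.53 [299. 156.] [0.786 0.157 0.   ]
drink_can scene 0.36 [182. 153.] [0.44  0.323 0.   ]
drink_can side 0.92 [207. 182.] [ 0.808 -0.061  0.   ]
drink_can side 0.47 [214. 229.] [0.611 0.238 0.   ]
scoop scene 0.77 [245. 307.] [ 0.39  -0.313  0.   ]
scoop side 0.56 [329. 177.] [ 0.398 -0.309  0.   ]
scoop side 0.35 [210. 182.] [ 0.798 -0.066  0.   ]
b_tape_2 scene 0.68 [303. 155.] [0.8   0.155 0.   ]
b_tape_2 side 0.74 [177. 206.] [0.8   0.159 0.   ]
b_tape_2 side 0.71 [227. 201.] [ 0.667  0.049 -0.   ]
```

View pics/a.png

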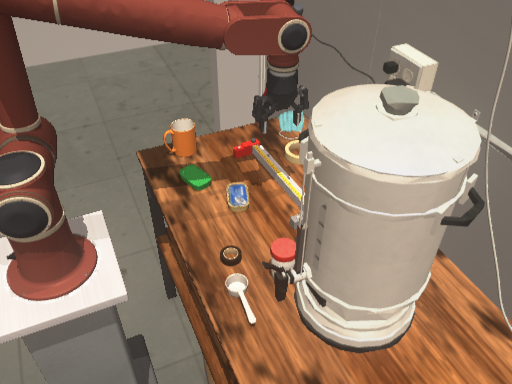

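View pics/b.png

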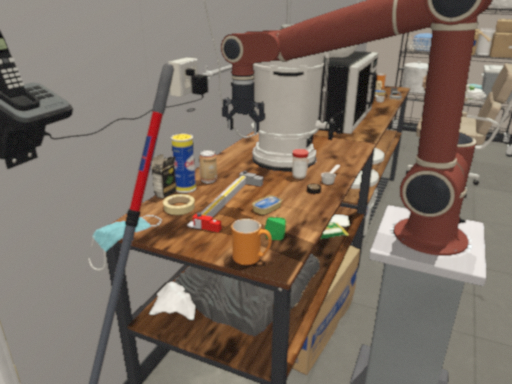

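The scene view shows the blue tin at (238,196), the green look-alike at (195,177), the red stop at (243,150), at the fence's left (+y) end, and a large urn to the right of the fence. Next is a wrist view.

```bash
python3 - <<'E'
from h import *
a=ctrl.get_image("wrist");cv2.imwrite("pics/c.png",cv2.resize(a,(800,600),interpolation=cv2.INTER_CUBIC))
c=ctrl.calibration("wrist");R=np.array(c["R"]);print(R.round(3),(-R.T@c["t"]).round(3),c["fx"],c["cx"],c["cy"])
for n in ["tin","fence","red_stop","grey_stop"]:
    for r in ctrl.landmark_of("wrist",n)[:2]:
        print(n,r["score"],np.round(r["position"]),np.round(ray("wrist",r["position"],0),3))
for p in [(300,300),(415,330)]: print(ray("scene",p,0).round(3))
E
```

```text
[[ 1.    -0.001  0.002]
 [-0.001 -0.947  0.321]
 [ 0.002 -0.321 -0.947]] [0.625 0.082 0.374] 328.3328102879422 254.01413262376312 192.37291990899072
tin 0.82 [161. 122.] [0.522 0.039 0.   ]
fence 0.71 [286. 103.] [0.661 0.059 0.   ]
fence 0.22 [168. 338.] [ 0.505 -0.262  0.   ]
red_stop 0.18 [162. 121.] [0.523 0.04  0.   ]
grey_stop 0.84 [267. 252.] [ 0.642 -0.125  0.   ]
[ 0.515 -0.348  0.   ]
[ 0.71  -0.524  0.   ]
```

View pics/c.png

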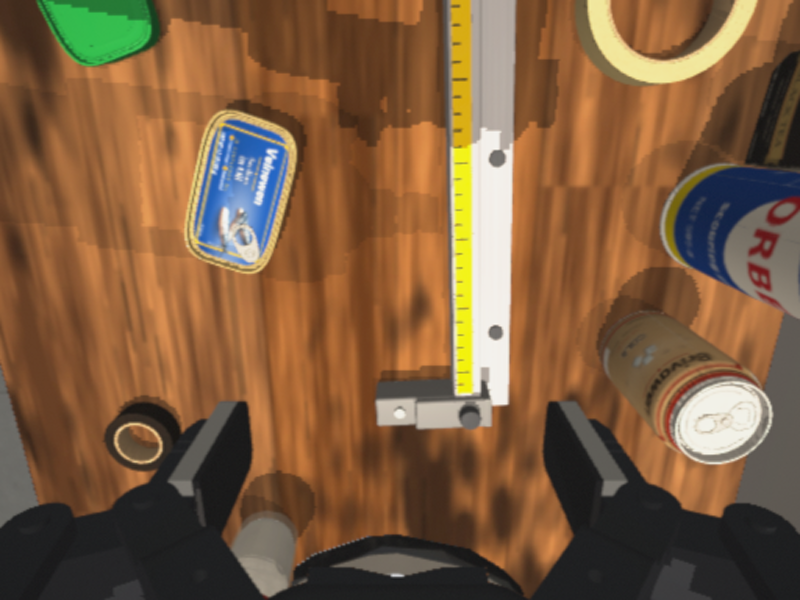

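The wrist view (800x600) shows the tin at about (242,190), tilted. The fence's front top edge runs from (447,0) to (455,390), with the grey stop at (435,405), the green tin top left and the black tape at (142,435).

```bash
python3 - <<'E'
from h import *
s=.64
def P(u,v,z): return ray("wrist",(u*s,v*s),z)[:2]
a,b=P(447.5,2,.03),P(455,388,.03)
print("fence top pts",a.round(4),b.round(4),"yaw of fence y axis",np.arctan2(-(a-b)[0],(a-b)[1]).round(4))
im=cv2.imread("pics/c.png");hsv=cv2.cvtColor(im,cv2.COLOR_BGR2HSV)
m=cv2.inRange(hsv,(100,90,60),(125,255,255));m[:, :170]=0;m[:,310:]=0;m[:100]=0;m[290:]=0
m=cv2.morphologyEx(m,cv2.MORPH_OPEN,np.ones((3,3)))
pts=cv2.findNonZero(m)[:,0];h=cv2.convexHull(pts)[:,0]
w=np.array([P(*p,.024) for p in h]).astype(np.float32)
r=cv2.minAreaRect(w*1000);print("blue rect",r,cv2.boxPoints(r).round(1).tolist())
for n,p in dict(l1=(186,250),l2=(215,120),r1=(297,140),r2=(267,262),top=(250,113),bot=(222,268)).items(): print(n,P(*p,.024).round(4))
print("black tape",P(142,435,.019).round(3),"grey",P(378,405,.03).round(3),P(435,382,.03).round(3),"green",P(95,65,.024).round(3))
E
```

```text
fence top pts [0.6561 0.1522] [ 0.6697 -0.104 ] yaw of fence y axis 0.0531
blue rect ((520.3629760742188, 38.970184326171875), (92.29556274414062, 50.97185134887695), 71.29105377197266) [[481.3999938964844, 3.4000000953674316], [529.7000122070312, -12.899999618530273], [559.2999877929688, 74.5], [511.0, 90.9000015258789]]
l1 [0.479  0.0009]
l2 [0.509  0.0864]
r1 [0.561  0.0741]
r2 [ 0.5348 -0.0078]
top [0.5319 0.0906]
bot [ 0.5027 -0.0121]
black tape [ 0.422 -0.152] grey [ 0.612 -0.118] [ 0.655 -0.099] green [0.438 0.119]
```

```bash
python3 -m handwheel '[[[1.5,-4,2],[0,0,-0.18]],[[3,-8.2,4],[0,0,-0.36]],[[4.4,-12.3,6],[0,0,-0.54]],[[5.8,-16.3,8],[0,0,-0.72]],[[5.8,-16.3,8],[0,0,-0.9]]]' 0 && python3 -m handwheel '[[[0,0,1],[0,0,-0.17]],[[0,0,2],[0,0,-0.34]],[[0,0,2],[0,0,-0.34]],[[0,0,2],[0,0,-0.34]]]'
python3 - <<'E'
from h import *
a=ctrl.get_image("wrist");cv2.imwrite("pics/d.png",cv2.resize(a,(800,600),interpolation=cv2.INTER_CUBIC))
np.savez("d.npz",**{k:np.array(v) for k,v in ctrl.calibration("wrist").items()})
from scipy.spatial.transform import Rotation as Q
o=ctrl.get_obs();print(Q.from_rotvec(o["tool_rot"]).as_matrix().round(3),o["tool_pos"].round(4))
E
```

```text
t: 1.98
tool_pos: [0.4574, 0.0589, 0.1256]
tool_rot: [-1.021, -2.965, 0.003]
contact_force: [1.4, 0.4, -0.4]
opening: 0.0427
grip_force: 0.0
t: 2.48
tool_pos: [0.4623, 0.058, 0.1097]
tool_rot: [0.521, 3.098, 0.0]
contact_force: [1.2, 0.8, -0.1]
opening: 0.0427
grip_force: 0.0
[[-0.945  0.327  0.001]
 [ 0.327  0.945 -0.   ]
 [-0.001  0.    -1.   ]] [0.4624 0.058  0.1098]
```

View pics/d.png

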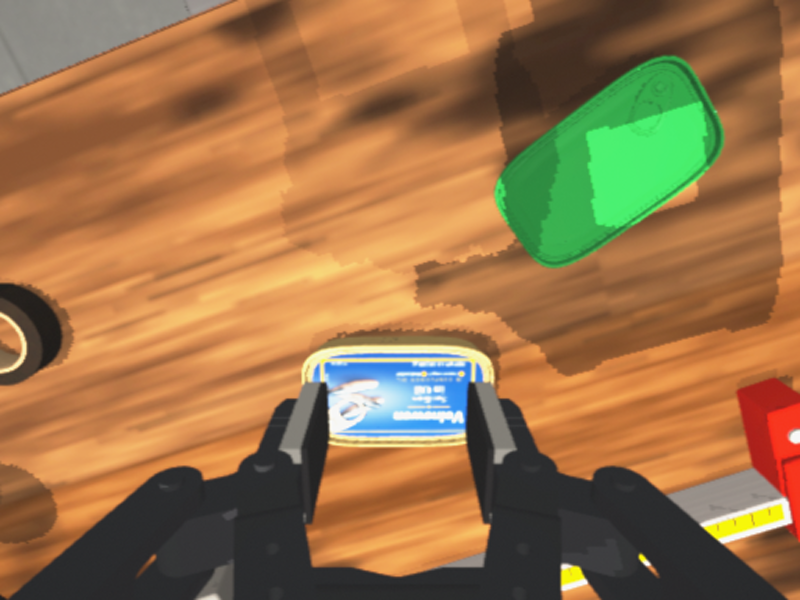

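The wrist view shows the tin centred under the fingers and parallel to them, with its near rim at about row 347. The green tin's nearest point is about (550,265), and the red stop's inner front top corner is about (738,390).

```bash
python3 - <<'E'
from h import *
P=lambda u,v,z:ray("wrist",(u*.64,v*.64),z)[:2].round(4)
print("red corner",P(738,390,.03),"green",P(500,190,.02),P(550,265,.02),"tin near edge",P(340,349,.024),P(460,349,.024),"ends",P(303,395,.024),P(494,395,.024),"red top-fence junction",P(765,465,.03))
E
python3 -m handwheel '[[[0,0,4],[0,0,0]],[[0,0,8],[0,0,0]],[[0,0,10],[0,0,0]],[[0,0,10],[0,0,0]]]'
```

```text
red corner [0.5718 0.2139] green [0.4295 0.1226] [0.4745 0.1368] tin near edge [0.4816 0.0191] [0.5026 0.0796] ends [ 0.5008 -0.0102] [0.5353 0.0893] red top-fence junction [0.6254 0.2225]
t: 3.02
tool_pos: [0.4606, 0.058, 0.0078]
tool_rot: [-0.518, -3.095, 0.001]
contact_force: [0.7, -0.3, -0.2]
opening: 0.0424
grip_force: 0.0
```

```bash
python3 -m handwheel '[[[-0.8,0,0],[0,0,0]],[[-1.6,0,0],[0,0,0]],[[-2.2,0,0],[0,0,0]],[[-2.8,0,0],[0,0,0]],[[-3.4,0,0],[0,0,0]]]' && python3 -m handwheel '[[[-0.9,0.3,0],[0,0,-0.04]],[[-1.8,0.6,0],[0,0,-0.08]],[[-2.7,1,0],[0,0,-0.12]],[[-3.6,1.5,0],[0,0,-0.16]],[[-4.5,2,0],[0,0,-0.2]]]'
python3 - <<'E'
from h import *
a=ctrl.get_image("wrist");cv2.imwrite("pics/e.png",cv2.resize(a,(640,480)))
E
```

```text
t: 3.65
tool_pos: [0.4946, 0.0468, 0.0093]
tool_rot: [0.517, 3.099, 0.0]
contact_force: [0.1, 0.7, 0.2]
opening: 0.0427
grip_force: 0.0
t: 4.28
tool_pos: [0.5439, 0.0514, 0.0092]
tool_rot: [-0.201, -3.135, -0.0]
contact_force: [0.1, 0.4, 0.1]
opening: 0.043
grip_force: 0.0
```

View pics/e.png

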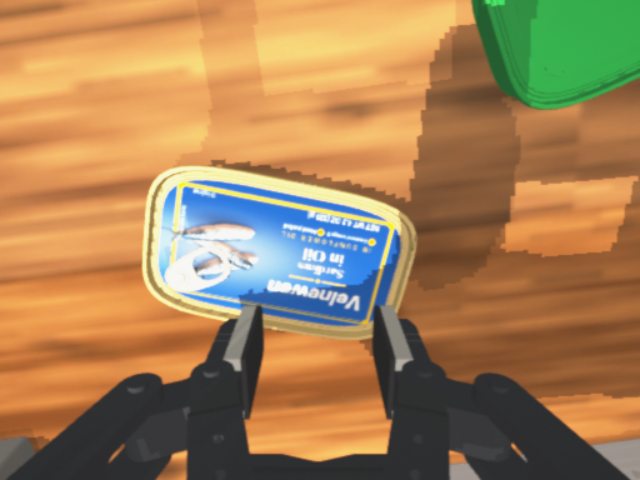

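The picture shows the tin at about (283,250), turned about 12° relative to the tool, with the fingertips at (245,310) and (385,310). I need to check where the tin is relative to the fingers.

```bash
cat >> h.py <<'E'
def proj(cam,X):
    c=ctrl.calibration(cam);p=np.array(c["R"])@np.array(X)+np.array(c["t"]);return np.array([c["fx"]*p[0]/p[2]+c["cx"],c["fy"]*p[1]/p[2]+c["cy"]])
def blue(cam,off=(0,0),lo=60):
    a=ctrl.get_image(cam);m=cv2.inRange(cv2.cvtColor(a,cv2.COLOR_BGR2HSV),(100,90,lo),(125,255,255))
    n,l,s,c=cv2.connectedComponentsWithStats(cv2.morphologyEx(m,cv2.MORPH_CLOSE,np.ones((5,5))))
    i=1+np.argmax(s[1:,4]);h=cv2.convexHull(cv2.findNonZero((l==i).astype(np.uint8)))[:,0]
    w=np.array([ray(cam,p,.024)[:2] for p in h]).astype(np.float32)
    return s[i],cv2.minAreaRect(w*1000)
E
python3 - <<'E'
from h import *
o=ctrl.get_obs();print(o["tool_pos"],"tcp px640",proj("wrist",o["tool_pos"])*1.25)
print(blue("wrist"))
for n in["scene","side"]:
    ctrl.get_image(n);r=ctrl.landmark_of(n,"tin")
    for q in r: print(n,q["score"],ray(n,q["position"],0).round(3))
E
```

```text
[0.54511136 0.05148882 0.00956388] tcp px640 [318.39144524 295.38498677]
(array([  144,   142,   176,   116, 11184], dtype=int32), ((518.272705078125, 41.898399353027344), (85.51324462890625, 51.06930160522461), 70.80757141113281))
scene 0.94 [0.517 0.037 0.   ]
scene 0.7 [ 0.43   0.174 -0.   ]
scene 0.35 [ 0.389 -0.314  0.   ]
side 0.94 [0.432 0.178 0.   ]
side 0.92 [0.526 0.019 0.   ]
```

```bash
python3 - <<'E'
from h import *
from scipy.spatial.transform import Rotation as Q
o=ctrl.get_obs();p=o["tool_pos"];R=Q.from_rotvec(o["tool_rot"]).as_matrix()
for d in(0,.008,.013,.02):
  for e in(-.0215,.0215): print(d,e,(proj("wrist",p+R@[0,e,-d])*1.25).round(), (proj("wrist",p+R@[.011,e,-d])*1.25).round())
a=ctrl.get_image("wrist")[200:384,130:390];cv2.imwrite("pics/f.png",cv2.resize(a,(780,552),interpolation=cv2.INTER_CUBIC))
E
```

```text
0 -0.0215 [270. 295.] [269. 273.]
0 0.0215 [367. 295.] [368. 273.]
0.008 -0.0215 [268. 304.] [267. 280.]
0.008 0.0215 [369. 304.] [370. 280.]
0.013 -0.0215 [267. 309.] [266. 285.]
0.013 0.0215 [370. 309.] [371. 285.]
0.02 -0.0215 [265. 318.] [264. 293.]
0.02 0.0215 [372. 318.] [374. 293.]
```

View pics/f.png

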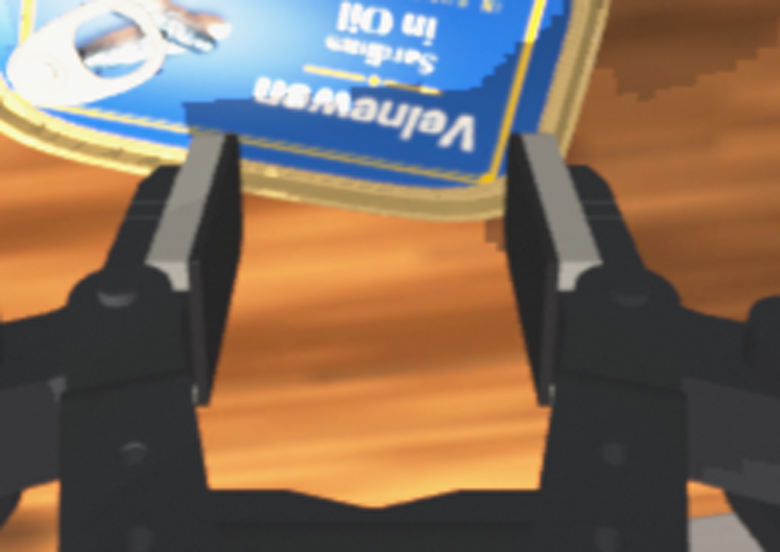

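The tin hasn't moved. By projection the half-open tips sit about 30 mm behind the TCP, so they passed over it. I'll back off and go lower, watching the force.

```bash
python3 -m handwheel '[[[3,-0.2,-0.3],[0,0,0.1]],[[6,-0.3,-0.3],[0,0,0.19]],[[8.2,-0.5,-0.3],[0,0,0.19]],[[8.2,-0.5,0],[0,0,0.19]],[[8.2,-0.5,0],[0,0,0.19]]]' && python3 -m handwheel '[[[0,0,0.4],[0,0,0]],[[0,0,0.8],[0,0,0]],[[0,0,0.8],[0,0,0]]]'
python3 - <<'E'
from h import *
a=ctrl.get_image("wrist");cv2.imwrite("pics/g.png",a)
E
```

```text
t: 5.25
tool_pos: [0.4618, 0.0569, 0.0093]
tool_rot: [0.502, 3.101, 0.0]
contact_force: [0.9, 0.0, -0.5]
opening: 0.0426
grip_force: 0.0
t: 5.62
tool_pos: [0.461, 0.057, 0.0006]
tool_rot: [-0.502, -3.1, 0.0]
contact_force: [0.2, -0.6, 0.5]
opening: 0.0427
grip_force: 0.0
```

View pics/g.png

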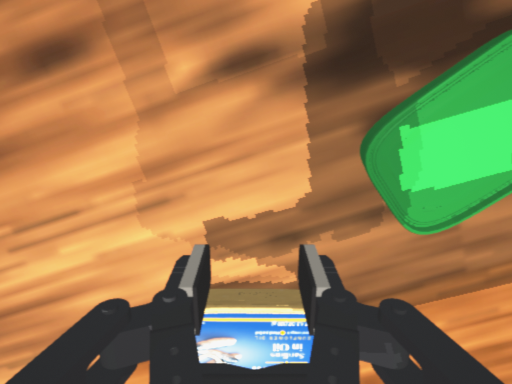

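The fingers are on the robot side of the tin, whose near rim is at row 290. At TCP z=0 there's still no contact, so I'll keep lowering in small steps.

```bash
python3 -m handwheel '[[[0,0,0.4],[0,0,0]],[[0,0,0.4],[0,0,0]]]'; python3 -m handwheel '[[[0,0,0.4],[0,0,0]],[[0,0,0.4],[0,0,0]]]'
```

```text
t: 5.92
tool_pos: [0.4609, 0.057, -0.0032]
tool_rot: [-0.502, -3.1, 0.0]
contact_force: [0.2, 0.3, 0.3]
opening: 0.0428
grip_force: 0.0
t: 6.18
tool_pos: [0.4609, 0.057, -0.0072]
tool_rot: [-0.502, -3.1, 0.0]
contact_force: [0.5, -0.7, -0.2]
opening: 0.0426
grip_force: 0.0
```

```bash
python3 -m handwheel '[[[0,0,0.4],[0,0,0]],[[0,0,0.4],[0,0,0]]]'|grep -E "pos|contact"; python3 -m handwheel '[[[0,0,0.3],[0,0,0]],[[0,0,0.3],[0,0,0]]]'|grep -E "pos|contact"
```

```text
tool_pos: [0.4609, 0.057, -0.0112]
contact_force: [0.3, -1.5, -1.0]
tool_pos: [0.461, 0.057, -0.0141]
contact_force: [0.2, 0.7, 0.1]
```

```bash
python3 -m handwheel '[[[0,0,0.2],[0,0,0]],[[0,0,0.2],[0,0,0]]]'|grep -E "pos|contact"; python3 -m handwheel '[[[-0.8,0,0.2],[0,0,0]],[[-1.6,0,0.2],[0,0,0]],[[-2.3,0,0.2],[0,0,0]],[[-3,0,0.2],[0,0,0]],[[-3.7,0,0.2],[0,0,0]]]'
python3 - <<'E'
from h import *
print(blue("wrist"))
for n in["scene","side"]:
    ctrl.get_image(n);r=ctrl.landmark_of(n,"tin")
    for q in r[:2]: print(n,q["score"],ray(n,q["position"],0).round(3))
E
```

```text
tool_pos: [0.4611, 0.057, -0.016]
contact_force: [-1.2, 0.0, 0.6]
t: 7.55
tool_pos: [0.4966, 0.0452, -0.0179]
tool_rot: [-0.502, -3.101, -0.0]
contact_force: [-2.1, 0.7, 1.8]
opening: 0.0429
grip_force: 1.1
(array([ 195,  307,  119,   55, 3374], dtype=int32), ((526.4034423828125, 35.172325134277344), (55.46730041503906, 31.300325393676758), 71.50589752197266))
scene 0.77 [0.428 0.175 0.   ]
scene 0.74 [ 0.549  0.055 -0.   ]
side 0.74 [0.531 0.046 0.   ]
side 0.57 [0.443 0.162 0.   ]
```

```bash
python3 -m handwheel '[[[-0.9,0.3,0],[0,0,-0.04]],[[-1.8,0.7,0],[0,0,-0.08]],[[-2.7,1.1,0],[0,0,-0.12]],[[-3.6,1.5,0],[0,0,-0.16]],[[-4.4,1.9,0],[0,0,-0.19]]]'
python3 - <<'E'
from h import *
a=ctrl.get_image("wrist");cv2.imwrite("pics/i.png",a)
a=ctrl.get_image("scene")[110:250,170:340];cv2.imwrite("pics/s.png",np.vstack([cv2.resize(cv2.imread("pics/i.png"),(680,510))[270:],cv2.resize(a,(680,340))]))
E
```

```text
t: 8.43
tool_pos: [0.5448, 0.0496, -0.0178]
tool_rot: [-0.202, -3.135, 0.0]
contact_force: [-2.3, -0.9, -0.7]
opening: 0.0427
grip_force: 0.6
```

View pics/s.png

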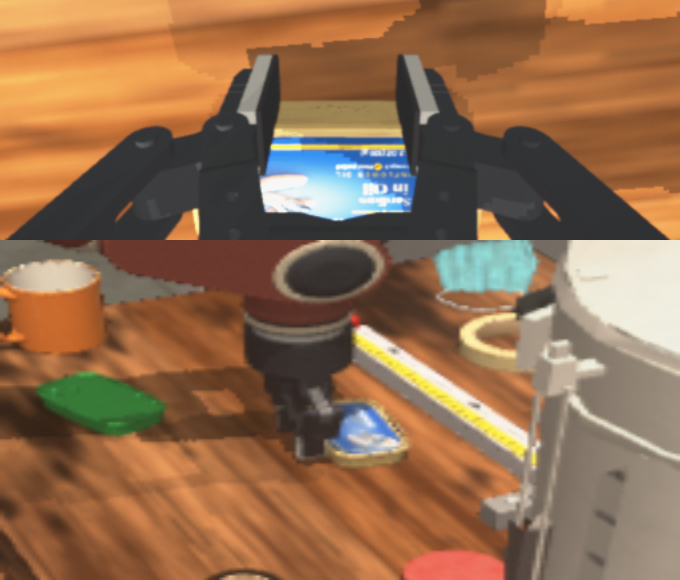

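The lower view shows the fingers flat against the tin's near side, and the tin following toward the fence.

```bash
python3 -m handwheel '[[[-0.8,0.2,0],[0,0,-0.05]],[[-1.6,0.4,0],[0,0,-0.1]],[[-2.4,0.5,0],[0,0,-0.14]],[[-3.1,0.7,0],[0,0,-0.18]],[[-3.7,0.8,0],[0,0,-0.18]]]';  python3 -m handwheel '[[[-0.4,0,0],[0,0,0]],[[-0.6,0,0],[0,0,0]],[[-0.8,0,0],[0,0,0]]]' | grep -E "pos|cont"; python3 -m handwheel '[[[-0.3,0,0],[0,0,0]],[[-0.3,0,0],[0,0,0]]]'|grep -E "pos|cont"
```

```text
t: 9.15
tool_pos: [0.5818, 0.0527, -0.0179]
tool_rot: [0.077, -3.14, -0.0]
contact_force: [-1.2, -0.3, -0.5]
opening: 0.0428
grip_force: 0.8
tool_pos: [0.5882, 0.0529, -0.018]
contact_force: [-9.5, -1.3, 7.3]
tool_pos: [0.5881, 0.0529, -0.0182]
contact_force: [-16.3, -1.4, 12.6]
```

```bash
python3 -m handwheel '[[[1.5,0,0],[0,0,0]],[[3,0,0],[0,0,0]],[[3.5,0,-5],[0,0,0]],[[5,-2,-10],[0,0,0.1]],[[5,-5,-13],[0,0,0.2]]]' 0.5 && python3 -m handwheel '[[[0,0,0],[0,0,0.18]],[[0,0,0],[0,0,0.36]],[[0,0,0],[0,0,0.54]],[[0,0,0],[0,0,0.72]],[[0,0,0],[0,0,0.9]]]' &&  python3 -m handwheel '[[[0,0,0],[0,0,0.18]],[[0,0,0],[0,0,0.36]],[[0,0,0],[0,0,0.45]],[[0,0,0],[0,0,0.45]]]'
python3 - <<'E'
from h import *
print(blue("wrist"))
a=ctrl.get_image("wrist");cv2.imwrite("pics/j.png",cv2.resize(a,(800,600),interpolation=cv2.INTER_CUBIC))
E
```

```text
t: 10.4
tool_pos: [0.5455, 0.0007, 0.1152]
tool_rot: [0.239, 3.128, -0.0]
contact_force: [0.0, -0.5, -0.9]
opening: 0.0212
grip_force: 0.0
t: 11.02
tool_pos: [0.545, 0.0008, 0.1122]
tool_rot: [1.583, 2.712, 0.001]
contact_force: [-0.2, -0.2, 0.3]
opening: 0.0218
grip_force: 0.0
t: 11.52
tool_pos: [0.545, 0.0008, 0.1122]
tool_rot: [2.141, 2.299, 0.001]
contact_force: [0.4, 0.1, -0.2]
opening: 0.0214
grip_force: 0.0
(array([ 332,   64,   75,  123, 5986], dtype=int32), ((629.326904296875, 54.49085998535156), (51.21669387817383, 92.458740234375), 2.674091339111328))
```

View pics/j.png

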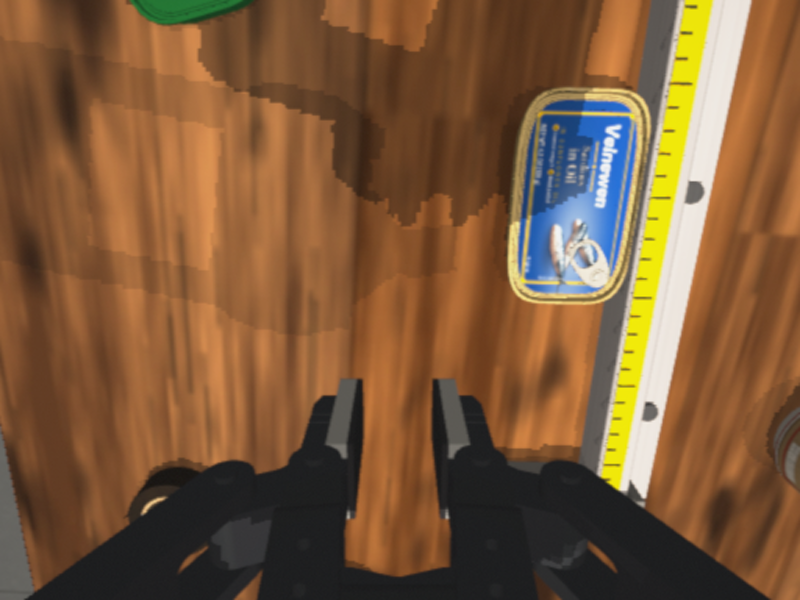

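The view (800x600) shows the tin flush along the fence, centred at (578,195) with its lower end at row 303. The fingers are at (350-445,380) and aligned with the fence normal. Next I'll go behind the end and lower.

```bash
python3 -m handwheel '[[[-1.9,3.9,0],[0,0,0.02]],[[-3.8,7.7,0],[0,0,0.02]],[[-3.8,7.7,4],[0,0,0.02]],[[-3.8,7.7,8],[0,0,0.02]],[[-3.8,7.7,9],[0,0,0.02]]]'|grep -E "pos|cont" && python3 -m handwheel '[[[0,0,1],[0,0,0]],[[0,0,2],[0,0,0]],[[0,0,2.8],[0,0,0]],[[0,0,2.8],[0,0,0]]]'|grep -E "pos|cont";  python3 -m handwheel '[[[0,0,0.4],[0,0,0]],[[0,0,0.8],[0,0,0]],[[0,0,0.8],[0,0,0]]]'|grep -E "pos|cont"
```

```text
tool_pos: [0.6221, -0.0314, 0.0186]
contact_force: [0.5, 0.4, 0.4]
tool_pos: [0.6246, -0.0317, -0.0061]
contact_force: [-0.3, -0.4, -0.2]
tool_pos: [0.6245, -0.0317, -0.0142]
contact_force: [-0.2, -0.2, -0.0]
```

```bash
python3 -m handwheel '[[[1,0,0],[0,0,0]],[[1.8,0,0],[0,0,0]],[[2.6,0,0],[0,0,0]],[[3.5,0,0],[0,0,0]],[[4.5,0,0],[0,0,0]]]'|grep -E "pos|cont" && python3 -m handwheel '[[[1,0,0],[0,0,0]],[[2,0,0],[0,0,0]],[[3,0,0],[0,0,0]],[[4,0,0],[0,0,0]],[[5,0,0],[0,0,0]]]'|grep -E "pos|cont"
python3 - <<'E'
from h import *
for n in["scene","side"]:
    ctrl.get_image(n)
    for k in("tin","red_stop"):
      for q in ctrl.landmark_of(n,k)[:2]: print(n,k,q["score"],ray(n,q["position"],0).round(3))
E
```

```text
tool_pos: [0.6226, 0.0136, -0.0137]
contact_force: [0.8, -1.1, 0.9]
tool_pos: [0.62, 0.0637, -0.0137]
contact_force: [0.5, -3.8, 0.9]
scene tin 0.7 [0.427 0.177 0.   ]
scene tin 0.53 [ 0.631  0.133 -0.   ]
scene red_stop 0.76 [0.609 0.245 0.   ]
side tin 0.67 [0.631 0.129 0.   ]
side tin 0.62 [0.431 0.167 0.   ]
```

```bash
python3 -m handwheel '[[[1,0,0],[0,0,0]],[[2,0,0],[0,0,0]],[[3,0,0],[0,0,0]],[[4,0,0],[0,0,0]],[[5,0,0],[0,0,0]]]'|grep -E "pos|cont" ; python3 -m handwheel '[[[0.4,0,0],[0,0,0]],[[0.8,0,0],[0,0,0]]]'|grep -E "pos|cont"; python3 -m handwheel '[[[0.4,0,0],[0,0,0]],[[0.4,0,0],[0,0,0]]]'|grep -E "pos|cont"
```

```text
tool_pos: [0.6174, 0.1139, -0.0139]
contact_force: [-0.5, -0.8, -0.8]
tool_pos: [0.6173, 0.117, -0.0138]
contact_force: [-0.3, -21.5, -0.4]
tool_pos: [0.6173, 0.1171, -0.0137]
contact_force: [-0.9, -25.4, 1.3]
```

```bash
python3 -m handwheel '[[[-1.5,0,0],[0,0,0]],[[-3,0,0],[0,0,0]],[[-4,0,-5],[0,0,0]],[[-4,-3,-10],[0,0,0]],[[-3,-6,-14],[0,0,0]]]' 0|grep -E "pos|cont";python3 -m handwheel '[[[0,0,0],[0,0,0]],[[0,0,0],[0,0,0]]]'|grep -E "pos|cont"
python3 - <<'E'
from h import *
print(blue("wrist"))
a=ctrl.get_image("wrist");cv2.imwrite("pics/k.png",cv2.resize(a,(800,600),interpolation=cv2.INTER_CUBIC))
E
```

```text
tool_pos: [0.5588, 0.0918, 0.1288]
contact_force: [-0.4, -0.1, -0.1]
tool_pos: [0.5584, 0.0921, 0.126]
contact_force: [-1.1, 0.0, -0.8]
(array([ 308,   14,   72,  128, 6158], dtype=int32), ((622.3367919921875, 177.46713256835938), (50.88272476196289, 92.03466033935547), 2.8396518230438232))
```

View pics/k.png

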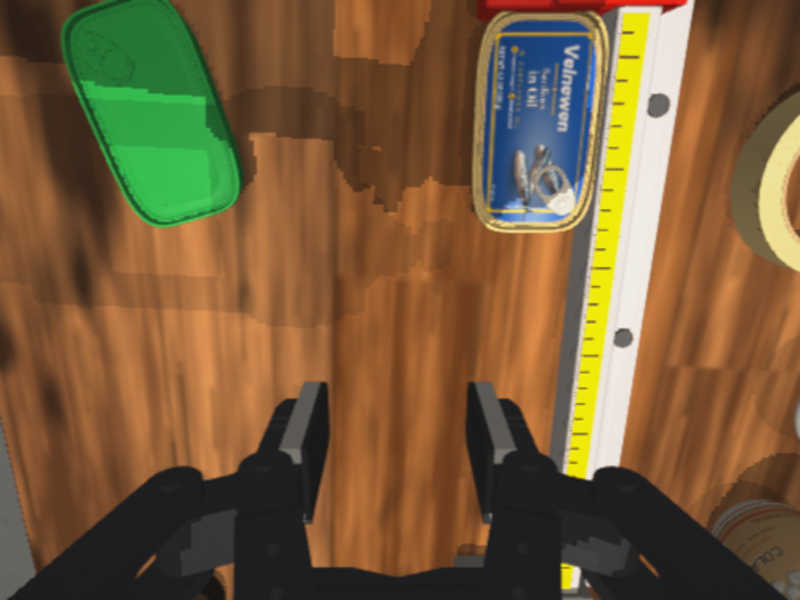

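The picture shows the tin's end against the red stop (row 12) and its long side along the fence, measured yaw 2.84° against the fence's 3.0°. I'll finish with a gentle press on the long side to make sure it's flush.

```bash
python3 -m handwheel '[[[2,0,0],[0,0,-0.18]],[[4,0,0],[0,0,-0.36]],[[6,0.1,0],[0,0,-0.54]],[[8.4,0.2,0],[0,0,-0.72]],[[8.4,0.2,0],[0,0,-0.9]]]'|grep -E "pos|rot" && python3 -m handwheel '[[[0,0,0],[0,0,-0.18]],[[0,0,0],[0,0,-0.36]],[[0,0,2],[0,0,-0.54]],[[0,0,4],[0,0,-0.67]],[[0,0,5],[0,0,-0.67]]]'|grep -E "pos|rot"; python3 -m handwheel '[[[0,0,0],[0,0,0]],[[0,0,0],[0,0,0]]]'|grep -E "pos|rot"
```

```text
tool_pos: [0.5557, 0.1772, 0.124]
tool_rot: [-0.947, -2.992, 0.002]
tool_pos: [0.5549, 0.1757, 0.0729]
tool_rot: [0.074, -3.136, 0.001]
tool_pos: [0.5569, 0.1761, 0.0767]
tool_rot: [-0.076, 3.14, 0.0]
```

```bash
python3 -m handwheel '[[[0,0,3],[0,0,0]],[[0,0,6],[0,0,0]],[[0,0,8],[0,0,0]],[[0,0,9.4],[0,0,0]],[[0,0,9.4],[0,0,0]]]'|grep -E "pos|cont" && python3 -m handwheel '[[[-0.7,0,0],[0,0,0]],[[-1.4,0,0],[0,0,0]],[[-2,0,0],[0,0,0]],[[-2.4,0,0],[0,0,0]],[[-2.7,0,0],[0,0,0]]]'|grep -E "pos|cont"; python3 -m handwheel '[[[-0.3,0,0],[0,0,0]],[[-0.3,0,0],[0,0,0]]]'|grep -E "pos|cont"
```

```text
tool_pos: [0.5559, 0.176, -0.0185]
contact_force: [-1.0, 0.3, -1.0]
tool_pos: [0.5817, 0.1773, -0.018]
contact_force: [-11.3, -1.3, 7.8]
tool_pos: [0.5816, 0.1773, -0.0184]
contact_force: [-15.5, -1.5, 12.3]
```

Pressed flush: contact came at a TCP 73 mm from the fence line, the same as before. Now retreat and check.

```bash
python3 -m handwheel '[[[1.5,0,0],[0,0,0]],[[3,0,0],[0,0,0]],[[4,0,-5],[0,0,0]],[[4,-4,-11],[0,0,0.1]],[[6,-8.5,-14.5],[0,0,0.2]]]'|grep -E "pos" ; python3 -m handwheel '[[[0,0,0],[0,0,0.18]],[[0,0,0],[0,0,0.36]],[[0,0,0],[0,0,0.54]],[[0,0,0],[0,0,0.72]],[[0,0,0],[0,0,0.9]]]'|grep pos; python3 -m handwheel '[[[0,0,0],[0,0,0.18]],[[0,0,0],[0,0,0.36]],[[0,0,0],[0,0,0.47]],[[0,0,0],[0,0,0.47]]]'|grep pos
python3 - <<'E'
from h import *
print(blue("wrist"))
a=ctrl.get_image("wrist")[0:180,240:470];cv2.imwrite("pics/l.png",cv2.resize(a,(766,600),interpolation=cv2.INTER_CUBIC))
E
```

```text
tool_pos: [0.533, 0.0943, 0.126]
tool_pos: [0.5316, 0.0946, 0.1228]
tool_pos: [0.5317, 0.0946, 0.1228]
(array([ 342,   19,   75,  128, 6219], dtype=int32), ((622.9910888671875, 177.90184020996094), (51.17856216430664, 92.23886108398438), 2.921980142593384))
```

View pics/l.png

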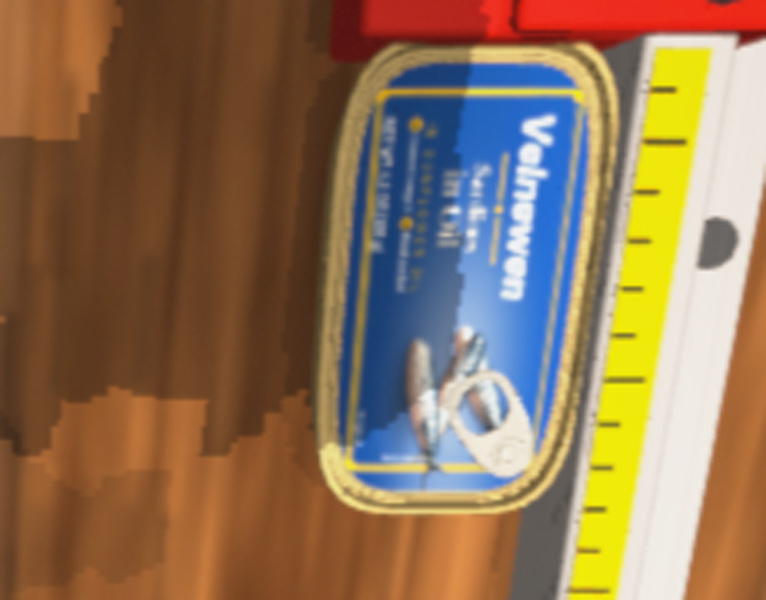

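The tin's end touches the red stop (row 42) and its long side lies along the fence, at yaw 2.92°. I'm handing it in.

```bash
python3 -c "from station import ctrl; print(ctrl.get_obs()['t'], ctrl.finish_job())"
```

```text
the job is handed in; nothing more can be done
21.625 None
```

The tin lies in the corner of the gauge, long side against the fence and end against the red stop; I only pushed it, saw nothing else disturbed, and handed the job in at 21.6 s.

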